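# Rock the heavy tub to empty its sample cups into the tray

### The arm

A 6-joint arm with a two-finger parallel gripper is mounted at the origin on the work surface; the furniture and walls round the work are solid. World frame = base frame: x ahead of the robot, y to its left, z up, the work surface at z = 0. Lengths are in m, angles in rad, forces in N, time in s.
With the tool pointing down it reaches from about 0.325 to 0.9 m from the base axis. Payload 3.5 kg.
Tool frame: the origin (TCP) lies at the very end of the fingers, on their centre line; the grasp point (between the pads) lies 19 mm behind it; z points along the fingers, y is the direction in which the jaws open and shut (so a half turn about z gives the same grasp; the last joint's range is limited). The gripper opens to 85 mm and grips with 20 to 120 N. Pads are 22 mm wide; open, the fingers measure 114 mm over their backs; the gripper's body (76 mm by 85 mm) begins 54 mm behind the grasp point. The pads swing forward as they close: fully open they stand 13 mm farther back than shut.
Start: joints at [-0.103, 0.276, -0.026, 1.268, 0, 1.467], TCP at [0.625, -0, 0.231] pointing down, gripper open.
Joint ranges: [-3.12, 3.12], [-0.85, 1.88], [-1.08, 1.24], [-1.95, 2.15], [-1.57, 1.53], [-3.14, 3.14]. Speed limits (rad/s): [2.57, 2.57, 3.14, 3.14, 3.14, 3.14].

### API

Orientations are given as [roll, pitch, yaw] about the fixed x, y, z axes, in that order (R = Rz(yaw) Ry(pitch) Rx(roll)).
In Python, from workcell import manip gives the robot as it stands. Calls block until the motion is done:
- manip.move_to(position, orientation): joint-space move of the TCP to a pose.
- manip.move_l(position, rot=None, vel=0.15, f_stop=None): straight line of the TCP; rot=None keeps the orientation; vel is the mean speed in m/s. With f_stop (N) it stops when the force on the tool has changed by that much, and returns True; else False.
- manip.move_j(angles): joint-space move.
- manip.gripper_to(opening, squeeze=None): finger opening in m; squeeze is the grip in N (None keeps the last); returns when the fingers have stopped.
- manip.dwell(seconds).
- manip.solve_ik(position, orientation): joint angles nearest the present ones, or None.
- manip.camera(name): name is "scene" or "side" or "wrist"; returns a dict with "image" (420x560x3 uint8, red, green, blue), "fx", "fy", "cx", "cy" (pixels), "world_to_cam" (4x4, takes a point from world to camera coordinates); the wrist camera has in their place "tool_from_camera" (4x4, takes a point from camera to tool coordinates, whose origin is the TCP and whose axes are the flange's). Camera axes: x right, y down, z forward; pixel columns grow to the right and rows downward; lengths in m; the calibration is good to about 2 mm. A picture is of the moment at which its call begins: read the wrist's pose just before it. There is no depth.
A pose or a line that the arm cannot do raises manip.Unreachable and nothing moves.
- manip.job_done(): hands the job in, once; it reports no verdict.
Readings, each from a call of its own:
- manip.get_t(): time.
- manip.get_joints(): joint angles.
- manip.get_joint_vel(): joint speeds.
- manip.get_joint_efforts(): joint torques, N m.
- manip.get_tool_pos(): TCP position.
- manip.get_ee_rot(): TCP orientation.
- manip.get_wrist_force(): force on the tool from outside, world axes, zero at the start.
- manip.get_moment(): the same for the moment, N m.
- manip.get_finger_gap(): finger opening in m.
Only numpy, scipy, OpenCV 4.12 (cv2) and the standard library are available. Lean on these libraries where they do the work, as an engineer would, in place of code of your own. Each camera call takes 0.05 s, during which the arm holds its last target.

### The job

The steel tub on the wooden step is too heavy to carry: take it by its slanting grip tab and rock it forward on its base edge, without lifting it off the step, until both sample cups have rolled out into the tray below. Then rock it back so that it stands upright in its old place, and let go. Leave the water bottle and the stamp where they are.

Things in the scene. Friction and masses are not known exactly. Their poses are not given: they have to be found in the camera images.
- deck (a point): On the 80 mm high step (160 x 130 mm, flat) of a fixed wooden stand, 330 mm long, whose other end is a sunken tray. Axes: z up, -y from the step toward the tray. The middle of the tub's underside starts within 6 mm of this point; the step's brink over the tray is 57 mm from it.
- tray_in (a point): Centre of the tray's inner floor, 8 mm above the desk; same axes as deck. The inside measures 166 (x) x 192 (y) mm; side and end walls 8 mm thick stand 42 mm above the desk, the step (80 mm high) closes the +y side.
- tub_grip (a point): Grip tab of a heavy open steel tub (148 mm wide, 120 high): a flat plate 10 mm thick, 70 wide (x), 55 long, rising from the top of the back wall and leaning 30 degrees from vertical outward (+y), so the fingers must point down along it, leaning alike. Point: middle of its thickness, 30 mm up it; 100 mm in +y and 144 mm in z from tub_edge. Tub axes: x along its width, -y to the tray, z up.
- tub_edge (a point): Middle of the tub's bottom edge on the tray side, on which it rocks (axis x; a positive turn about +x tips it to the tray); tub axes. The tub weighs 0.68 to 0.98 kg, its base is 85 mm deep (y) and 25 mm solid. The edge stands about 14 mm from the step's brink; friction alone keeps it there.
- tub_lip (a point): Middle of the tub's pouring lip: end of the 70 mm long spout wall that leans out 50 degrees toward the tray from the top of the base; tub axes. The cups begin to roll out when the tub is rocked 50 to 63 degrees and are surely out at 69; the lip then hangs over the tray, still above its walls.
- cup_a_mid (a point): Centre of a clear lidded sample cup, 58 mm diameter, 65 mm long (z along its axis), 30 g, lying on its side in the tub with its axis along the tub's width; it rolls.
- cup_b_mid (a point): Centre of a second such cup, lying beside the first in the tub.
- bottle_mid (a point): Centre of a standing water bottle, 53 mm diameter, 184 mm high, beyond the tray's end; bystander.
- stamp_mid (a point): Centre of a standing hand stamp, 41 x 60 x 92 mm high, to the robot's right of the bottle; bystander.
Mind the look-alikes: they are no part of the job. Leave any turquoise look-alike of the part that bears cup_b_mid alone.

How it is judged:
On the way, in this order (a step that is already met when the one before it is completed fails the run):
1. the tub is rocked at least 35 degrees, its base edge on the step (angle between tub_edge's own z axis and vertical above 0.61 rad and z of tub_edge in the frame of deck below 0.012 m), for 0.1 s.
2. both cups lie in the tray while the tub is still tipped by more than 17 degrees (x of cup_a_mid in the frame of tray_in between -0.083 and 0.083 m and y of cup_a_mid in the frame of tray_in between -0.096 and 0.096 m and z of each of cup_a_mid, cup_b_mid in the frame of tray_in below 0.06 m and x of cup_b_mid in the frame of tray_in between -0.083 and 0.083 m and y of cup_b_mid in the frame of tray_in between -0.096 and 0.096 m and angle between tub_edge's own z axis and vertical above 0.3 rad), for 0.1 s.
At the end, for the whole second after the job is handed in: Both cups lie in the tray; the tub stands upright (within 3 degrees) and flat on the step, its base edge within 20 mm and its grip tab within 25 mm of where they began (x of cup_a_mid in the frame of tray_in between -0.083 and 0.083 m and y of cup_a_mid in the frame of tray_in between -0.096 and 0.096 m and z of each of cup_a_mid, cup_b_mid in the frame of tray_in below 0.06 m and x of cup_b_mid in the frame of tray_in between -0.083 and 0.083 m and y of cup_b_mid in the frame of tray_in between -0.096 and 0.096 m and angle between tub_edge's own z axis and vertical below 0.05 rad and z of tub_edge in the frame of deck between -0.006 and 0.006 m and distance of tub_edge from where it was at the start of the episode below 0.02 m and distance of tub_grip from where it was at the start of the episode below 0.025 m); the robot touches nothing.
It fails at once if the tub is lifted: its base edge rises more than 25 mm above the step (z of tub_edge in the frame of deck above 0.025 m).
It fails at once if the water bottle is moved more than 30 mm (distance of bottle_mid from where it was at the start of the episode above 0.03 m).
It fails at once if the hand stamp is moved more than 30 mm (distance of stamp_mid from where it was at the start of the episode above 0.03 m).
It also fails if it takes over 46 s, if anything falls off the work surface, if the arm or the gripper's body presses on something with over 40 N, if the wrist force passes 120 N, or if a joint passes its speed limit or range.

## Working session

There is one attempt and no reset: what is moved stays moved. The work goes in short steps, each a Python script; the robot and the scene stay as the last script left them, time stands still between calls to the robot, and variables do not carry over. Pictures are saved under pics/ and viewed, and the job is handed in when it is done.

```bash
mkdir -p pics; ls
python3 - <<'E'
from workcell import manip
import cv2,numpy as np
for n in ["scene","side","wrist"]:
    p=manip.get_tool_pos();r=manip.get_ee_rot()
    c=manip.camera(n); cv2.imwrite(f"pics/{n}0.png",c["image"][:,:,::-1])
    print(n,c["fx"],c["fy"],c["cx"],c["cy"]); print(np.round(c.get("world_to_cam",c.get("tool_from_camera")),4).tolist(),p,r)
print(manip.get_t())
E
```

```text
pics
scene 383.98108464187465 383.98108464187465 281.32823303223597 209.7918834196176
[[0.8334, -0.5526, 0.0059, -0.3338], [-0.4192, -0.639, -0.6449, 0.2831], [0.3602, 0.535, -0.7642, 0.8761], [0.0, 0.0, 0.0, 1.0]] [6.24233174e-01 4.67064222e-05 2.30134233e-01] [-3.13938393e+00 -2.33228500e-04  1.57077059e+00]
side 523.6326840230961 523.6326840230961 290.9107621898708 197.7552911969664
[[-0.997, 0.0755, -0.0156, 0.4128], [0.0571, 0.5869, -0.8077, 0.0967], [-0.0519, -0.8062, -0.5894, 1.6106], [0.0, 0.0, 0.0, 1.0]] [6.24223421e-01 8.93074507e-05 2.30169012e-01] [-3.13939127e+00 -2.47088765e-04  1.57077831e+00]
wrist 298.2552444381913 298.2552444381913 281.3903066206599 214.27452204187705
[[-0.0003, -0.956, -0.2933, 0.0771], [1.0, -0.0001, -0.0009, -0.0007], [0.0008, -0.2933, 0.956, -0.142], [0.0, 0.0, 0.0, 1.0]] [6.24312001e-01 8.81961489e-05 2.30248590e-01] [-3.13957549e+00 -1.99561344e-04  1.57086537e+00]
0.15
```

View pics/scene0.png

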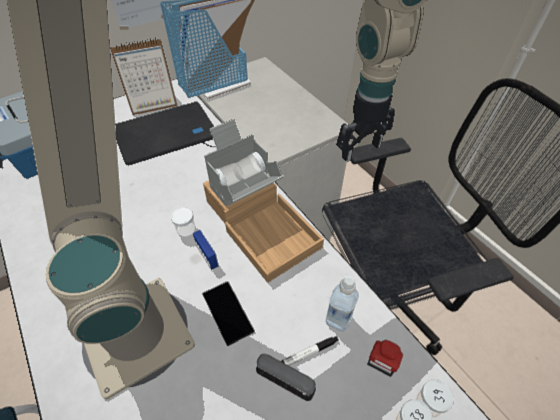

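View pics/side0.png

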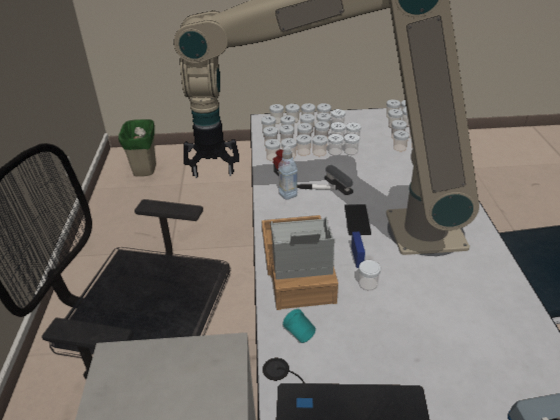

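View pics/wrist0.png

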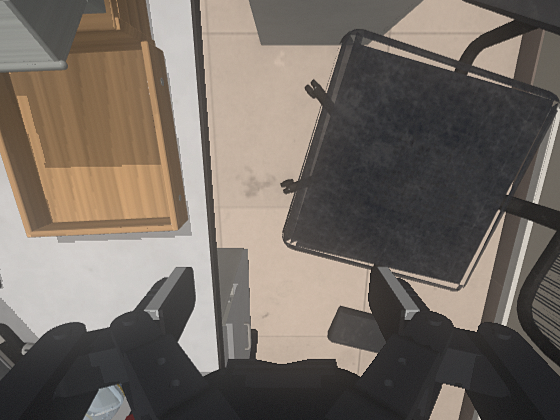

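The scene view shows the tub at about (240,165), the tray at about (275,235) and the tab at about (228,135). In the side view the tub is at about (303,250) with its tab at about (305,238), and the turquoise look-alike is at (299,326). The stand's axes nearly match the world axes. Next I'll zoom in.

Run:
```python
import cv2
a=cv2.imread("pics/scene0.png")[110:290,180:340]; cv2.imwrite("pics/scene0z.png",cv2.resize(a,None,fx=3.3,fy=3.3,interpolation=cv2.INTER_CUBIC))
a=cv2.imread("pics/side0.png")[205:315,250:350]; cv2.imwrite("pics/side0z.png",cv2.resize(a,None,fx=5,fy=5,interpolation=cv2.INTER_CUBIC))
```

```text
(no output)
```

View pics/scene0z.png

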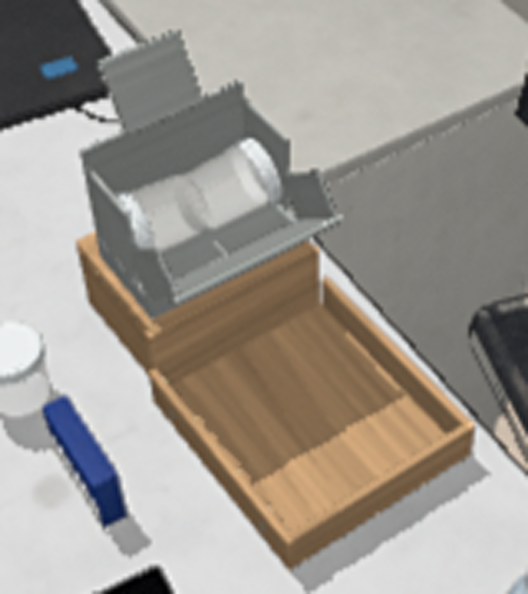

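View pics/side0z.png

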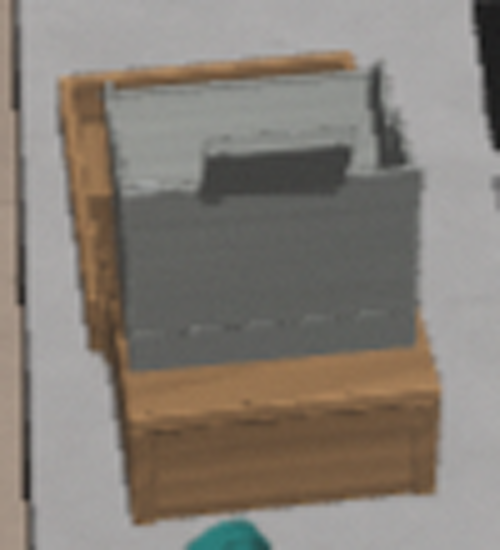

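```bash
cat > h.py <<'E'
import numpy as np,cv2
from workcell import manip
def load():
    d={}
    d['scene']=dict(f=383.981,c=(281.328,209.792),T=None); d['side']=dict(f=523.633,c=(290.911,197.755),T=None)
    for n in d:
        c=manip.camera(n); d[n]['T']=c['world_to_cam']
    return d
def ray(f,c,T,uv):
    R=T[:3,:3];o=-R.T@T[:3,3]; v=R.T@np.array([(uv[0]-c[0])/f,(uv[1]-c[1])/f,1]); return o,v/np.linalg.norm(v)
def onz(f,c,T,uv,z):
    o,v=ray(f,c,T,uv); return o+v*(z-o[2])/v[2]
def tri(r1,r2):
    A=np.zeros((3,3));b=np.zeros(3)
    for o,v in (r1,r2):
        P=np.eye(3)-np.outer(v,v);A+=P;b+=P@o
    x=np.linalg.solve(A,b); return x,[np.linalg.norm((np.eye(3)-np.outer(v,v))@(x-o)) for o,v in (r1,r2)]
E
python3 - <<'E'
from h import *
np.set_printoptions(precision=4,suppress=True)
d=load()
S=lambda u,v:(180+(u-1)/3.3,110+(v-1)/3.3)
D=lambda u,v:(250+(u-2)/5,205+(v-2)/5)
sc=lambda uv:(d['scene']['f'],d['scene']['c'],d['scene']['T'],S(*uv))
si=lambda uv:(d['side']['f'],d['side']['c'],d['side']['T'],D(*uv))
print("side: step back corners top z.08",onz(*si((130,425)),.08),onz(*si((440,390)),.08))
print("side: tub back bottom",onz(*si((130,368)),.08),onz(*si((415,345)),.08))
print("scene: step left corners",onz(*sc((80,243)),.08),onz(*sc((152,330)),.08), 'right brink',onz(*sc((318,240)),.08))
print("scene tray end corners z.042",onz(*sc((290,545)),.042),onz(*sc((472,425)),.042), 'inner', onz(*sc((153,375)),.042))
print("scene tab top corners z.2?",onz(*sc((101,60)),.241),onz(*sc((180,33)),.241))
for a,b in [((101,60),(355,142)),((180,33),(207,142)),((125,128),(345,180)),((200,95),(203,190)),((82,152),(420,170)),((240,86),(120,190))]:
    print(tri(ray(*sc(a)),ray(*si(b))))
E
```

```text
side: step back corners top z.08 [0.473  0.2894 0.08  ] [0.3158 0.2795 0.08  ]
side: tub back bottom [0.4709 0.2496 0.08  ] [0.3238 0.2464 0.08  ]
scene: step left corners [0.3187 0.2689 0.08  ] [0.3239 0.1502 0.08  ] right brink [0.4893 0.1614 0.08  ]
scene tray end corners z.042 [ 0.3223 -0.0573  0.042 ] [ 0.5002 -0.0445  0.042 ] inner [0.3137 0.1379 0.042 ]
scene tab top corners z.2? [0.3699 0.2831 0.241 ] [0.4373 0.2797 0.241 ]
(array([0.3645, 0.2773, 0.2459]), [np.float64(0.002942213653355215), np.float64(0.0029422136533551937)])
(array([0.4322, 0.2724, 0.2469]), [np.float64(0.0016171177649298208), np.float64(0.0016171177649298893)])
(array([0.3647, 0.2494, 0.1984]), [np.float64(0.0024442645246455673), np.float64(0.0024442645246455026)])
(array([0.4336, 0.2512, 0.1992]), [np.float64(0.0019328371803161862), np.float64(0.0019328371803161118)])
(array([0.326 , 0.2443, 0.1969]), [np.float64(0.001279408033051625), np.float64(0.0012794080330516188)])
(array([0.4708, 0.2462, 0.1967]), [np.float64(0.001038668475784949), np.float64(0.0010386684757848947)])
```

```bash
cat >> h.py <<'E'
from scipy.spatial.transform import Rotation as Ro
def pose(edge,yaw,th,s=1,back=0.0,gy=.100,gz=.144):
    # tub at tilt th about its x; grasp pt; returns TCP pos, rpy
    Rt=Ro.from_euler('z',yaw)*Ro.from_euler('x',th)
    g=np.array(edge)+Rt.apply([0,gy,gz])
    z=np.array([0,-.5,-np.sqrt(.75)]);y=s*np.array([0,np.sqrt(.75),-.5]);x=np.cross(y,z)
    R=Rt*Ro.from_matrix(np.c_[x,y,z])
    return g+R.apply([0,0,.019-back]),R.as_euler('xyz')
E
python3 - <<'E'
from h import *
np.set_printoptions(precision=3,suppress=True)
for s in (1,-1):
  for th in (0,20,40,60,75):
    for b in (0,.1):
      print(s,th,b,manip.solve_ik(*pose([.398,.165,.08],.03,np.radians(th),s,b)))
E
```

```text
1 0 0 [ 0.683  0.265 -0.19   1.453 -0.408  0.723]
1 0 0.1 [ 0.75   0.281  0.016  1.669 -0.385  0.792]
1 20 0 [ 0.439  0.018 -0.34   1.283 -0.16   0.415]
1 20 0.1 [ 0.473 -0.005 -0.157  1.494 -0.158  0.449]
1 40 0 [ 0.092 -0.11  -0.45   1.22   0.174  0.063]
1 40 0.1 [ 0.05  -0.154 -0.282  1.44   0.174  0.02 ]
1 60 0 [-0.272 -0.05  -0.505  1.286  0.498 -0.345]
1 60 0.1 [-0.387 -0.075 -0.343  1.532  0.475 -0.473]
1 75 0 [-0.483  0.12  -0.507  1.4    0.664 -0.672]
1 75 0.1 [-0.617  0.12  -0.351  1.643  0.599 -0.818]
-1 0 0 [ 0.683  0.265 -0.19   1.453 -0.408 -2.418]
-1 0 0.1 [ 0.75   0.281  0.016  1.669 -0.385 -2.35 ]
-1 20 0 [ 0.439  0.018 -0.34   1.283 -0.16  -2.727]
-1 20 0.1 [ 0.473 -0.005 -0.157  1.494 -0.158 -2.693]
-1 40 0 [ 0.092 -0.11  -0.45   1.22   0.174 -3.078]
-1 40 0.1 [ 0.05  -0.154 -0.282  1.44   0.174 -3.122]
-1 60 0 [-0.272 -0.05  -0.505  1.286  0.498  2.797]
-1 60 0.1 [-0.387 -0.075 -0.343  1.532  0.475  2.669]
-1 75 0 [-0.483  0.12  -0.507  1.4    0.664  2.469]
-1 75 0.1 [-0.617  0.12  -0.351  1.643  0.599  2.323]
```

Run:
```python
from h import *
np.set_printoptions(precision=4,suppress=True)
manip.move_to(*pose([.398,.165,.08],.03,0,1,.13))
p=manip.get_tool_pos();r=manip.get_ee_rot()
c=manip.camera("wrist"); cv2.imwrite("pics/w1.png",c["image"][:,:,::-1])
np.savez("w1.npz",p=p,r=r,T=c["tool_from_camera"],k=[c["fx"],c["cx"],c["cy"]])
print(p,r,manip.get_t(),manip.get_wrist_force(),manip.get_finger_gap())
```

```text
[0.3939 0.3198 0.3199] [-2.6179  0.0003 -3.1132] 1.825 [-0.4015  0.0541 -0.0164] 0.08545364971762959
```

View pics/w1.png

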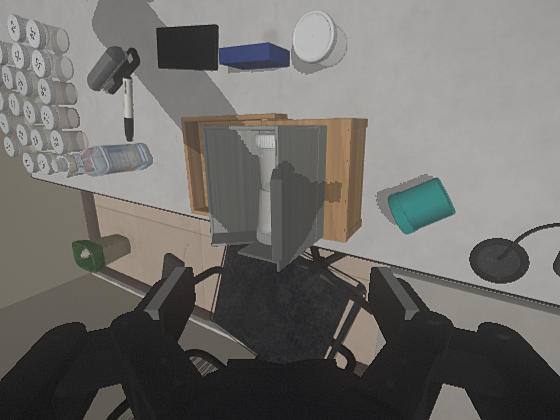

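Run:
```python
import cv2
a=cv2.imread("pics/w1.png")[105:280,175:375]; cv2.imwrite("pics/w1z.png",cv2.resize(a,None,fx=4,fy=3.4,interpolation=cv2.INTER_CUBIC))
```

```text
(no output)
```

View pics/w1z.png

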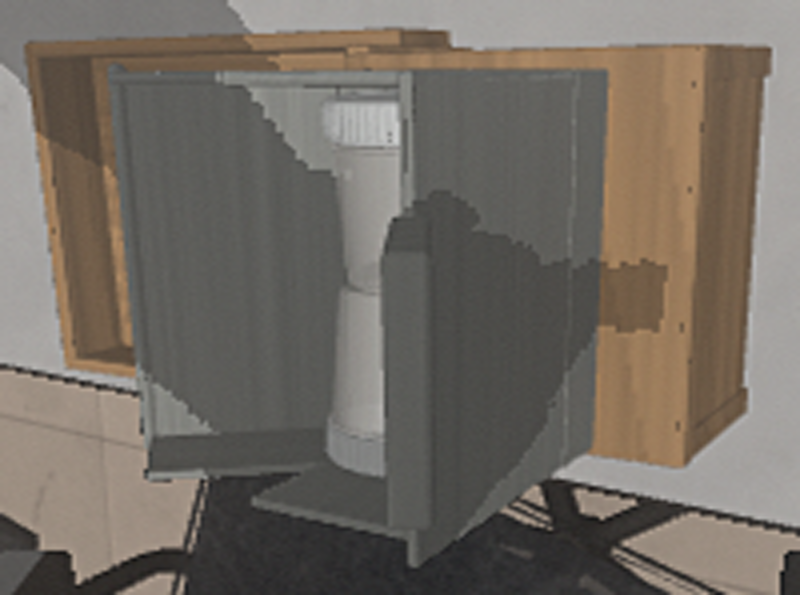

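Run:
```python
from h import *
np.set_printoptions(precision=4,suppress=True)
d=np.load("w1.npz");T=d["T"];f,cx,cy=d["k"]
R=Ro.from_euler('xyz',d["r"])
def W(u,v): return 175+(u-1.5)/4,105+(v-1.2)/3.4
for z in (.080,.086,.092):
  for uv in [(386,250),(432,250),(388,527),(432,527)]:
    u,v=W(*uv); q=T[:3,:3]@[(u-cx)/f,(v-cy)/f,1]; o=T[:3,3]; t=o+q*(z-o[2])/q[2]
    print(z,t,R.apply(t)+d["p"])
```

```text
0.08 [ 0.0357 -0.0054  0.08  ] [0.3595 0.2741 0.2534]
0.08 [0.0357 0.0032 0.08  ] [0.3593 0.2816 0.249 ]
0.08 [-0.0317 -0.0057  0.08  ] [0.4269 0.2758 0.2535]
0.08 [-0.0317  0.0033  0.08  ] [0.4267 0.2836 0.249 ]
0.086 [ 0.0347 -0.0057  0.086 ] [0.3606 0.271  0.2483]
0.086 [0.0347 0.0033 0.086 ] [0.3604 0.2787 0.2438]
0.086 [-0.0346 -0.0059  0.086 ] [0.4299 0.2727 0.2484]
0.086 [-0.0346  0.0034  0.086 ] [0.4296 0.2807 0.2438]
0.092 [ 0.0336 -0.0059  0.092 ] [0.3618 0.2678 0.2432]
0.092 [0.0336 0.0033 0.092 ] [0.3616 0.2757 0.2386]
0.092 [-0.0375 -0.0061  0.092 ] [0.4328 0.2696 0.2434]
0.092 [-0.0375  0.0034  0.092 ] [0.4326 0.2778 0.2386]
```

The wrist view shows the tab's end face at full-image pixels x 271–283, y 178–260. It measures 69 mm wide, is centred within 1.3 mm, and the yaw is about 0.03. That confirms the edge estimate, so I'll grasp.

```bash
cat >> h.py <<'E'
EDGE=[.3983,.1640,.080]; YAW=.028
E
python3 - <<'E'
from h import *
np.set_printoptions(precision=4,suppress=True)
p,r=pose(EDGE,YAW,0,1,.13); manip.move_l(p,r,vel=.1)
p,r=pose(EDGE,YAW,0,1,0)
print("hit",manip.move_l(p,r,vel=.08,f_stop=8)); print(manip.get_tool_pos(),p)
f0=manip.get_wrist_force()
print(manip.gripper_to(0.0,100),manip.get_finger_gap(),f0,manip.get_wrist_force(),manip.get_moment(),manip.get_t())
for n in ("side","wrist"):
    cv2.imwrite(f"pics/{n}2.png",manip.camera(n)["image"][:,:,::-1])
E
```

```text
hit False
[0.396  0.2548 0.2079] [0.3958 0.2545 0.2075]
False 0.008756873618951931 [-0.0902  0.4836 -0.1293] [ 2.0401 -5.3316  6.7398] [-1.3249 -0.0345  0.2478] 4.5333
```

View pics/wrist2.png

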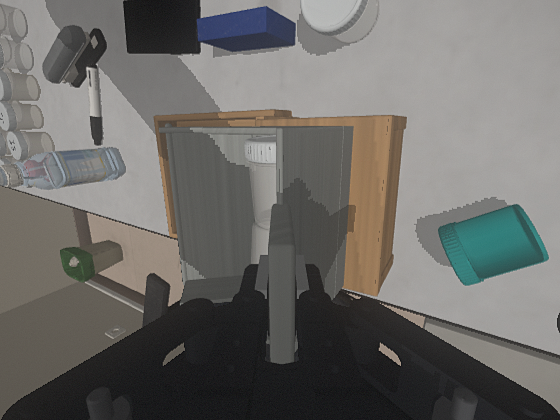

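View pics/side2.png

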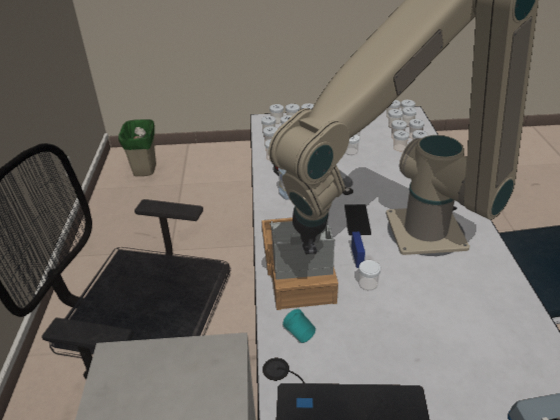

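The jaws closed on the tab (gap 8.8 mm) and the tub hasn't moved in the wrist and side views. I'll rock it in small arc steps, logging the forces.

```bash
cat >> h.py <<'E'
def rock(degs,edge=EDGE,off=(0,0,0),vel=.08,lim=45):
    for a in degs:
        p,r=pose(edge,YAW,np.radians(a),1,0)
        manip.move_l(p+np.array(off),r,vel=vel)
        F=manip.get_wrist_force()
        print(round(a,1),np.round(F,1),np.round(manip.get_moment(),2),np.round(np.array(manip.get_tool_pos())-p-off,4),round(manip.get_finger_gap(),4),round(manip.get_t(),2))
        if np.linalg.norm(F)>lim: print("STOP");return False
    return True
E
python3 - <<'E'
from h import *
rock([4,8,12,16,20,24])
for n in ("scene","side"):
    cv2.imwrite(f"pics/{n}3.png",manip.camera(n)["image"][:,:,::-1][100:340,160:400].repeat(2,0).repeat(2,1))
E
```

```text
4 [-0.3  1.5  3.6] [-0.03  0.31  0.05] [0.0001 0.0004 0.0004] 0.009 4.92
8 [-1.5  3.3  5.3] [ 0.24  0.5  -0.08] [0.0002 0.0009 0.0004] 0.0086 5.2
12 [-1.3  3.5  5.8] [ 0.15  0.49 -0.04] [0.0002 0.0007 0.0002] 0.0086 5.48
16 [-1.1  2.4  6.8] [0.   0.51 0.04] [0.0002 0.0006 0.0001] 0.0092 5.77
20 [-1.1  1.3  6.7] [-0.03  0.5   0.03] [0.0002 0.0005 0.    ] 0.0089 6.05
24 [-1.3  1.3  5.4] [0.   0.48 0.09] [ 0.0002  0.0005 -0.    ] 0.0089 6.33
```

View pics/scene3.png

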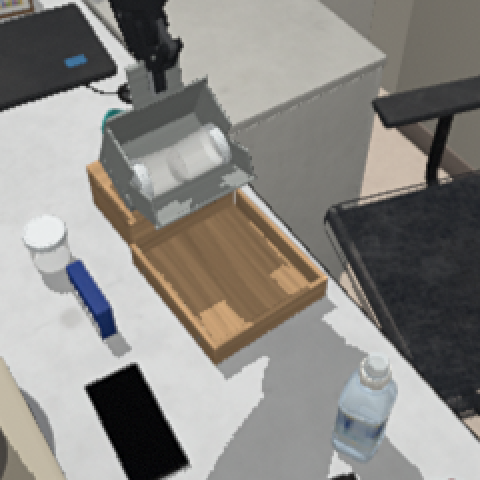

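View pics/side3.png

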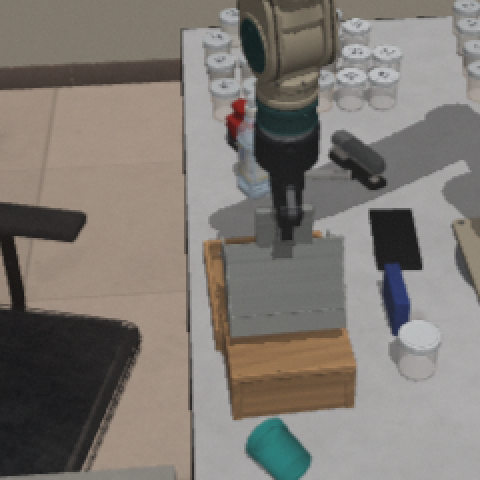

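Run:
```python
from h import *
if rock([28,32,36,40,44,48]): 
    rock([50,52,54,56],vel=.04)
for n in ("scene","side"):
    cv2.imwrite(f"pics/{n}4.png",manip.camera(n)["image"][:,:,::-1][100:340,160:400].repeat(2,0).repeat(2,1))
```

```text
28 [-1.8  1.5  6.5] [-0.08  0.55  0.13] [ 0.0003  0.0005 -0.0001] 0.0088 6.72
32 [-0.9  0.2  6.4] [-0.08  0.38  0.2 ] [ 0.0003  0.0004 -0.0001] 0.0089 7.0
36 [-0.9  0.6  6.1] [-0.07  0.43  0.21] [ 0.0004  0.0003 -0.0002] 0.0088 7.28
40 [-1.4  0.5  6.4] [-0.06  0.39  0.24] [ 0.0004  0.0002 -0.0003] 0.009 7.57
44 [-1.   0.5  6.4] [-0.05  0.33  0.26] [ 0.0005  0.0002 -0.0003] 0.0085 7.85
48 [-1.2 -1.1  6.3] [-0.06  0.29  0.27] [ 0.0005  0.0001 -0.0004] 0.0089 8.13
50 [-1.5 -0.6  5.3] [-0.22  0.28  0.17] [ 0.0005  0.0002 -0.0004] 0.0088 8.42
52 [-1.2 -1.3  5.4] [-0.25  0.29  0.22] [ 0.0005  0.0002 -0.0004] 0.0089 8.7
54 [-0.7 -2.1  5.5] [-0.22  0.26  0.26] [ 0.0005  0.0002 -0.0005] 0.009 8.98
56 [ 0.1 -1.6  3.8] [-0.27  0.11  0.18] [ 0.0004  0.     -0.0006] 0.0089 9.27
```

View pics/scene4.png

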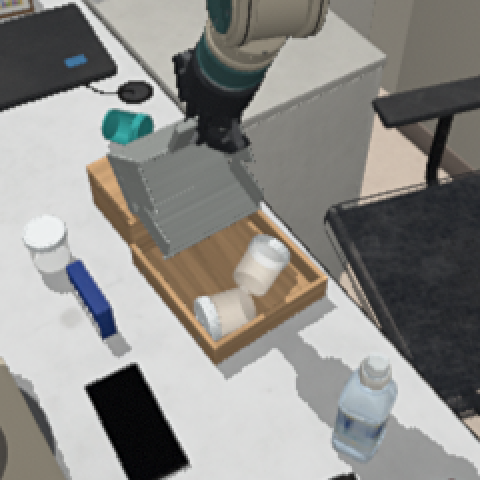

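View pics/side4.png

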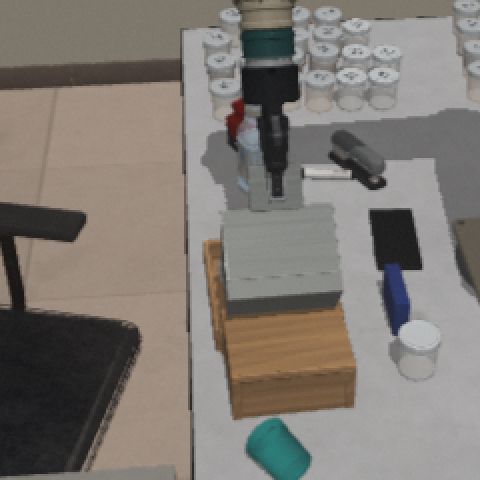

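At 56° both cups have rolled out into the tray, at crop positions (262,263) and (225,310). I'll let them settle while the tub is tipped, check again, and then rock back.

Run:
```python
from h import *
manip.dwell(1.0)
cv2.imwrite(f"pics/scene5.png",manip.camera("scene")["image"][:,:,::-1][100:340,160:400].repeat(2,0).repeat(2,1))
```

```text
(no output)
```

View pics/scene5.png

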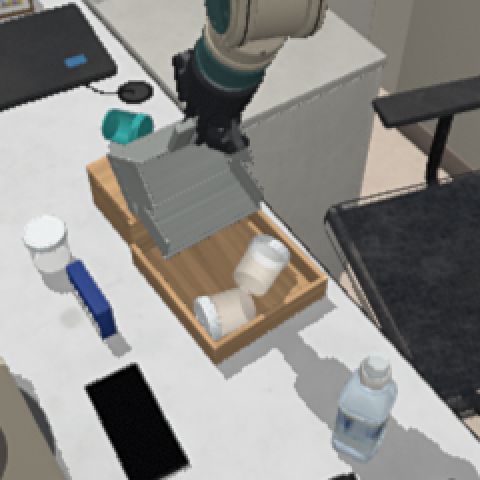

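Run:
```python
from h import *
np.set_printoptions(precision=4,suppress=True)
c=manip.camera("scene");im=c["image"][:,:,::-1]
cv2.imwrite("pics/scene6.png",cv2.resize(im[190:290,220:330],None,fx=6,fy=6,interpolation=cv2.INTER_CUBIC)[:600,:800])
for uv in [(272.5,255),(291,231.5)]:
  for z in (.037,.06): print(uv,z,onz(c["fx"],(c["cx"],c["cy"]),c["world_to_cam"],uv,z))
```

```text
(272.5, 255) 0.037 [ 0.3649 -0.0129  0.037 ]
(272.5, 255) 0.06 [ 0.3569 -0.0259  0.06  ]
(291, 231.5) 0.037 [0.4462 0.0226 0.037 ]
(291, 231.5) 0.06 [0.4359 0.0087 0.06  ]
```

View pics/scene6.png

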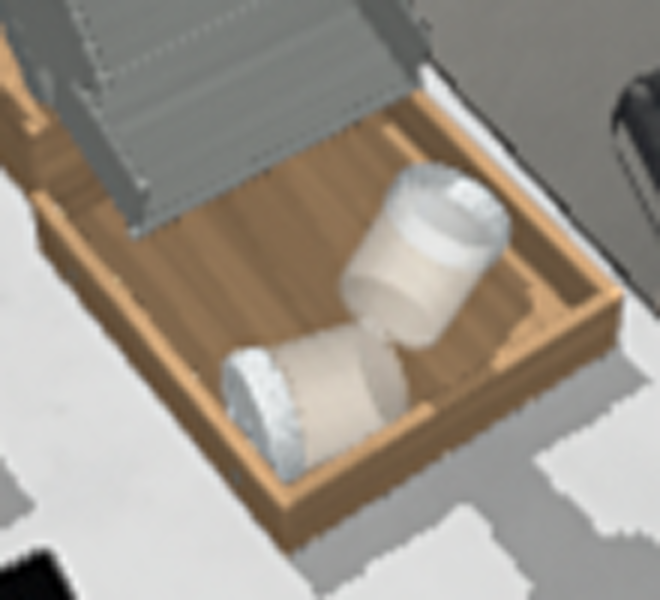

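Both cups lie on the tray floor at about (0.365,-0.013) and (0.446,0.023). I'll rock back on the same arc.

Run:
```python
from h import *
if rock(list(range(52,3,-4))): rock([2,0],vel=.04)
manip.dwell(.2); print(manip.get_wrist_force(),manip.get_moment())
for n in ("scene","side"):
    cv2.imwrite(f"pics/{n}7.png",manip.camera(n)["image"][:,:,::-1][100:340,160:400].repeat(2,0).repeat(2,1))
```

```text
52 [ 1.1 -1.6 -1.8] [-1.    0.03 -0.08] [-0.0003 -0.0001 -0.    ] 0.0086 10.75
48 [ 1.  -0.5 -2. ] [-0.71 -0.08 -0.02] [-0.0002  0.0001 -0.0002] 0.0091 11.03
44 [ 1.8  0.2 -2.6] [-0.31 -0.18 -0.13] [-0.      0.0001 -0.0002] 0.009 11.32
40 [ 1.4  0.4 -1.9] [-0.12 -0.2  -0.2 ] [ 0.0002  0.     -0.0001] 0.0091 11.6
36 [ 1.3  0.3 -1.4] [-0.12 -0.19 -0.12] [ 0.0002 -0.0001 -0.    ] 0.0088 11.88
32 [ 0.9  0.5 -0.4] [-0.33 -0.13 -0.14] [ 0.0001 -0.0004 -0.    ] 0.0087 12.17
28 [ 0.4 -2.4 -0.4] [-0.78 -0.07 -0.05] [-0.     -0.0007 -0.    ] 0.0085 12.45
24 [ 1.1 -2.5 -0.1] [-1.16 -0.11 -0.01] [-0.0002 -0.0009 -0.0001] 0.0085 12.73
20 [ 0.4 -3.5  0.5] [-1.39  0.04 -0.09] [-0.0004 -0.0009 -0.0002] 0.0089 13.02
16 [-1.1 -2.9  0.3] [-1.1   0.28 -0.25] [-0.0006 -0.0006 -0.0001] 0.009 13.3
12 [-0.3 -1.8  1.7] [-0.7   0.39 -0.22] [-0.0003 -0.      0.    ] 0.0088 13.58
8 [-0.3 -0.9  1.3] [-0.36  0.24 -0.21] [0.0002 0.0004 0.0002] 0.0085 13.87
4 [-0.1 -0.3  2.7] [-0.12  0.21 -0.1 ] [0.0005 0.0007 0.0003] 0.009 14.15
2 [-0.5  1.8  2.9] [ 0.09  0.25 -0.02] [0.0004 0.0006 0.0004] 0.009 14.43
0 [ 0.2 -0.1  6.1] [-0.07  0.23 -0.03] [0.0005 0.0001 0.001 ] 0.0087 14.72
[ 0.35981902 -0.86380823  5.58070757] [0.0032624  0.210194   0.04560021]
```

View pics/scene7.png

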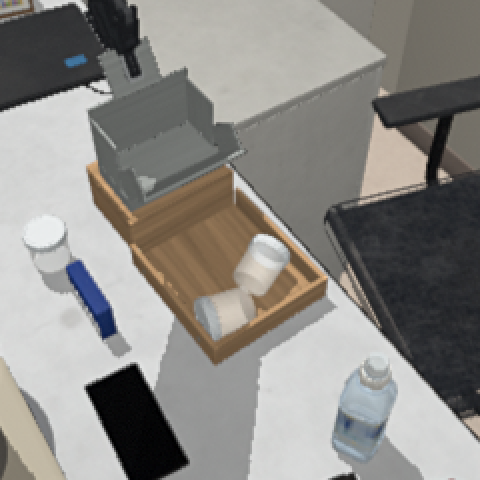

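View pics/side7.png

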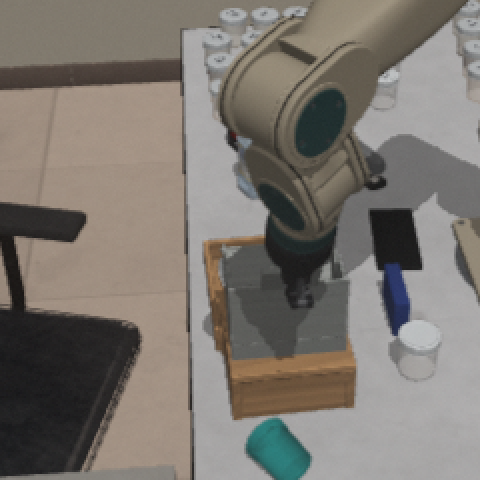

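The tub is upright. Its back bottom corners, at side pixels (276,280) and (334,273.5), are within about 1.5 px of where they started. Now I'll release and withdraw along the tab.

Run:
```python
from h import *
np.set_printoptions(precision=4,suppress=True)
print(manip.gripper_to(0.05,20),manip.get_finger_gap(),manip.get_wrist_force())
p,r=pose(EDGE,YAW,0,1,.13); manip.move_l(p,r,vel=.1)
manip.dwell(.5)
c=manip.camera("wrist"); cv2.imwrite("pics/w8.png",c["image"][:,:,::-1])
c=manip.camera("scene"); cv2.imwrite("pics/scene8.png",c["image"][:,:,::-1])
c=manip.camera("side"); cv2.imwrite("pics/side8.png",c["image"][:,:,::-1])
a=cv2.imread("pics/w1.png")[105:280,175:375];b=cv2.imread("pics/w8.png")[105:280,175:375]
cv2.imwrite("pics/cmp.png",cv2.resize(np.hstack([a,b]),None,fx=2,fy=2))
a=cv2.imread("pics/scene0.png")[110:290,180:340];b=cv2.imread("pics/scene8.png")[110:290,180:340]
cv2.imwrite("pics/cmp2.png",cv2.resize(np.hstack([a,b]),None,fx=2.4,fy=2.4))
print(manip.get_wrist_force(),manip.get_t(),manip.get_tool_pos())
```

```text
False 0.050168322867372966 [-0.2396 -0.3693 -0.4209]
[-0.0553 -0.2167  0.0016] 17.5917 [0.3939 0.3194 0.3201]
```

View pics/cmp.png

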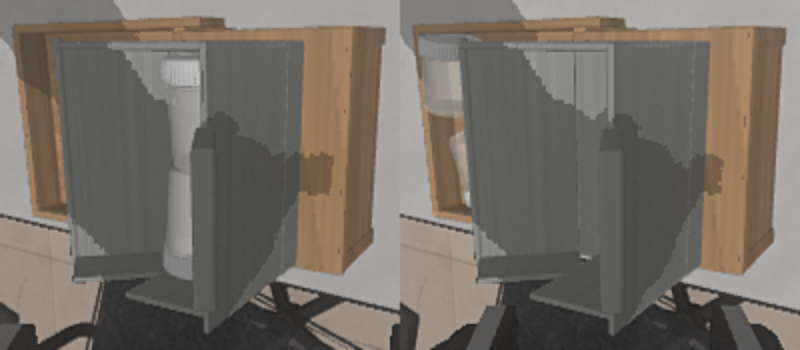

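View pics/cmp2.png

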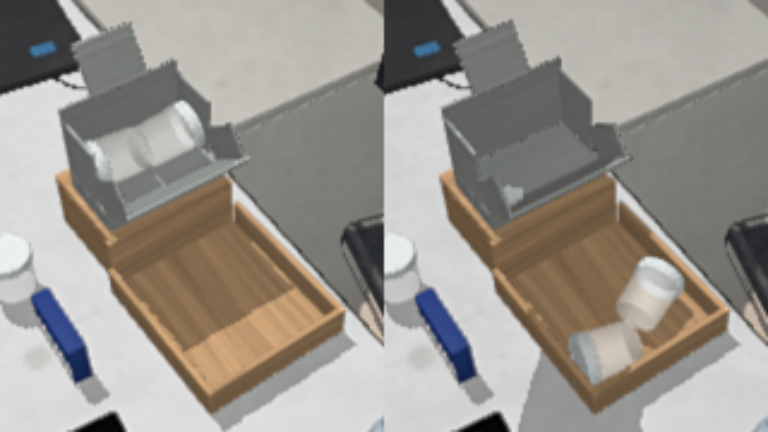

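View pics/side8.png

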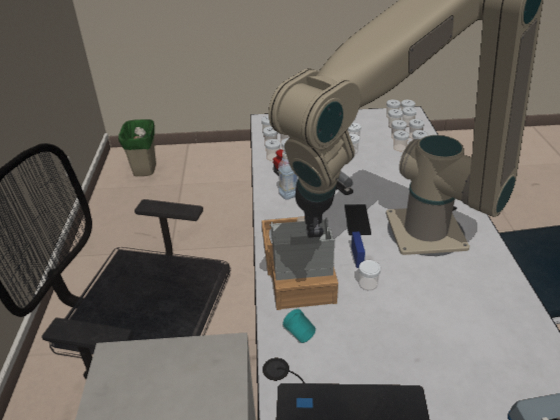

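The before and after views match: the tub is within about a pixel of its start in both the wrist and scene views. The cups lie in the tray, the fingers are clear, and the bottle and stamp have not moved.

```bash
python3 -c "
from workcell import manip
manip.job_done(); print(manip.get_t())"
```

```text
the job is handed in; nothing more can be done
the job is handed in; nothing more can be done
```

The job is done and handed in at about 17.6 s of the 46 s limit; no verdict is reported. I gripped the tub's tab, rocked it on its base edge to 56° and held it there until both cups lay in the tray. Then I rocked it back along the same arc, let go and backed the hand off.

- **Cups:** both lie on the tray floor, at about (0.365, -0.013) and (0.446, 0.023) in world x and y. That is from the scene camera, with an assumed height for their centres.
- **Tub:** it stands upright, within about a pixel of its starting place in the wrist and scene views and about 1.5 px in the side view (a few mm at most). I did not measure its final angle or position directly. The wrist force stayed below about 10 N at every step I logged.
- **Bottle, stamp and turquoise look-alike:** none shows any movement in the final pictures. I judged this by eye only.
- **Failed checks:** none failed or disagreed. I stopped at 56° instead of the "surely out" 69° because the pictures showed both cups already out.

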